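Wipe a spring probe along a fader track and hold it at the pointer

TASK

Check the mixer's fader track: take the yellow spring probe out of its stand, set its tip on the white pad at the left end of the copper track with the probe square to the tilted board and its plunger pressed about half-way in, and slide it along the track to the place the red pointer marks, keeping it square and the plunger pressed, neither lifting off nor bottoming out. Finish while holding it there: the program ends with the gripper still keeping the probe square and lightly pressed on the marked spot. Leave the tilt of the board, the pointer and the glue bottle, screwdriver, pliers and brush as they are.

Things in the scene. Friction and masses are not known exactly. Their poses are not given: they have to be found in the camera images.
- probe: Upright hand probe, 109 mm, 0.1 kg. Origin on its axis at the underside of its steel collar (radius 13, z 0 to 5 mm), which rests on the stand's top; z points up, away from the tip. Square yellow grip, 18 mm wide, faces along x and y, z 5 to 55 mm; black cap to 59 mm. Below: barrel, 16 mm diameter, to z = -34 mm, then the 4.4 mm brass plunger with round end, to z = -50 mm when free.
- probe_tip (a point): The end of the probe's plunger, on the probe's axis; 50 mm below the probe's origin when the plunger is free. Axes as the probe's.
- plunger (a joint): How far the plunger is pushed into the probe: 0 free to 0.012 m bottomed out. The spring gives 0.5 N at first touch and 0.25 N more per mm (2 N at 6 mm, 3.5 N at 12 mm).
- probe_stand: Grey block 60 x 60 x 55 mm (fixed), origin at the centre of its underside; an 18 mm through hole down its middle holds the probe's barrel with 1 mm play all round, so the probe lifts straight out (51 mm to clear).
- tilt_stand: Fixed aluminium fixture, base 100 x 150 mm; origin under its centre, x away from the robot, y left. Two uprights 140 mm apart carry, on an axis along y 50 mm above the table, a stiff cradle 80 x 126 mm leaning towards the robot by 0.2 to 0.45 rad. On it a flat green board; its copper track, 10 mm wide, 112 mm long, runs along its middle parallel to y.
- start_pad (a point): Centre of the white round pad (15 mm) at the left end of the copper track, on its surface. z is the normal of the tilted board, y runs along the track to the left, x up the slope.
- spot (a point): The marked spot: point on the track's middle line, on its surface, opposite the tip of the red pointer; 40 to 96 mm from the start pad in its -y direction. Axes as the start pad's. The pointer's flat tip, 2 mm high, ends 6 mm from the middle line on the upper (+x) side; its rider and rail lie 26 mm or more off and stand 10 mm high.
- glue_bottle: Bystander: small brown glue bottle with blue nozzle, 32 mm thick, 84 mm tall, standing; origin at the centre of its underside.
- screwdriver: Bystander: light-coloured precision screwdriver lying flat, 117 mm long along its y, 17 mm thick; origin under its middle.
- pliers: Bystander: dark ring pliers lying flat, 81 x 38 x 11 mm; origin under the middle.
- brush: Bystander: thin red-handled brush lying flat, 149 mm long along its y, 9 mm thick; origin under its middle.
Things that resemble listed ones, but are neither listed nor needed, are in the scene too. Of the things that look like the probe, take the one that is farthest from the robot's base at the start.

How it is judged:
By the outcome, as a careful person would: the job done as asked, in the order asked, and still so for the second after the job is handed in, while the arm keeps its last pose, push and grip.
It also fails if it takes over 43 s, if anything falls off the work surface, if the arm or the gripper's body presses on something with over 40 N, if the wrist force passes 120 N, or if a joint passes its speed limit or range.

ROBOT

A 6-joint arm with a two-finger parallel gripper is mounted at the origin on a cart in front of the work surface, level with it; the furniture and walls round the work are solid. World frame = base frame: x ahead of the robot, y to its left, z up, the work surface at z = 0. Lengths are in m, angles in rad, forces in N, time in s.
With the tool pointing down it reaches from about 0.275 to 0.75 m from the base axis. Payload 10.2 kg.
Tool frame: the origin (TCP) lies at the very end of the fingers, on their centre line; the grasp point (between the pads) lies 19 mm behind it (r.pinch_z is the distance from the TCP to the grasp point, in m); z points along the fingers, y is the line along which they close (so a half turn about z gives the same grasp; the last joint's range is limited). The gripper opens to 85 mm and grips with 20 to 120 N. Pads are 22 mm wide; open, the fingers measure 114 mm over their backs; the gripper's body (76 mm by 85 mm) begins 54 mm behind the grasp point. The pads swing forward as they close: fully open they stand 13 mm farther back than shut.
Start: joints at [-1.461, 0.313, 1.498, -0, 1.331, -0.223], TCP at [0.171, -0.496, 0.231] pointing down, gripper open.
Joint ranges: [-2.94, 2.94], [-0.97, 2.17], [0.19, 2.56], [-1.23, 4.37], [0.02, 3.11], [-2.88, 2.88]. Speed limits (rad/s): [2.39, 2.39, 3.01, 3.14, 3.14, 3.14].

INTERFACE

Orientations are given as a unit quaternion [x, y, z, w].
In Python, from rig import telemetry, vision, r, models gives the robot as it stands. The module is installed in compiled form; this text tells all that it offers.
- The arm moves only by the tool send_rows, never from a script. Its argument "deltas" is one flat list of numbers, 7 for each row, row after row: the turn, a rotation vector about the world's x, y, z in units of pi rad (1.0 is pi rad), then the shift along the world's x, y, z in units of 0.1 m (1.0 is 0.1 m), then the finger opening in mm, from 0 to 85.4. In form: [wx, wy, wz, dx, dy, dz, gripper, wx, wy, wz, dx, dy, dz, gripper, ...]. A call has 1 to 20 rows; each row is the pose to reach, as a shift and turn from the pose commanded when the call began, turning the shorter way round; what a row does not reach only later rows make up. A row lasts 1/8 s, in which the tool goes at most 62.5 mm and 10.7 degrees, less where a joint would pass 70% of its speed; a pose out of reach is approached as far as the arm can. A call with a number of a shift or a turn outside -1 to 1 is refused whole. A call with a gripper value outside its range is refused whole. The fingers move at their own pace and stop on an object; the grip force is fixed at half the most. Time passes only in rows, so rows that repeat a pose let the fingers close. It gives the time, the measured TCP pose, the force, the opening and the grip force at its end, in the units of the state.
- telemetry.get_state(): the state, without advancing time (a new reading comes with each control period).
- vision.camera(name): name is "scene" or "top" or "wrist"; returns the picture (400x640x3 uint8, red, green, blue); there is no depth.
- vision.camera_model(name): a dict with "fx", "fy", "cx", "cy" (pixels), "R" (3x3) and "t" (3): a world point X has camera coordinates R X + t. Camera axes: x right, y down, z forward; pixel columns grow to the right and rows downward; lengths in m; the calibration is good to about 2 mm. A picture is of the moment at which its call begins: read the wrist's pose just before it. camera_model takes no time and is no camera call; for the wrist camera it gives the pose at the moment of the call.
- r.hand_in(): hands the job in; it is judged then, once.
Trained networks look in the newest picture that a camera, given by its name, has taken for a name from the list of things; names that differ only in an ending like _2 or _b are one class to them, and where a whole thing is asked for, a point or a joint stands for the part that bears it (a point fixed in the world has none). Each returns a list of dicts, best first, with "p" (0 to 1); they miss things now and then, are a little off and sometimes report something else, mostly with a low value. They report only what shows in the picture. A call takes as long as a camera call. They do not tell look-alikes from the thing itself.
- models.spot_in(label, camera): "at" ([column, row] in pixels, amid what is visible of it).
- models.outline_of(label, camera): "pixels" (400x640 bool, what is visible of it) and "at" ([column, row] in pixels, amid what is visible of it).
- models.pinpoint(label, camera): "at" ([column, row] in pixels: a listed point, or the origin of a listed thing).
The state is a dict: "time_s": time; "qpos": joint angles; "joint_vel": joint speeds; "effort": joint torques, N m; "eef_pos": TCP position; "ee_rot": TCP orientation; "force": force on the tool from outside, world axes, zero at the start; "moment": the same for the moment, N m; "finger_gap": opening from 0.0 (shut) to 1.0 (fully open); "grasp_force": force on a finger pad.
Only numpy, scipy, OpenCV 4.12 (cv2) and the standard library are available. Lean on these libraries where they do the work, as an engineer would, in place of code of your own. Each camera call takes 0.05 s, during which the arm holds its last target. There are 200 camera calls.

## Working session

There is one attempt and no reset: what is moved stays moved. The work goes in short steps, Python scripts to look and compute and a tool call to move; the robot and the scene stay as the last step left them, time stands still between calls to the robot, and variables do not carry over. Pictures are saved under pics/ and viewed, at most 10 in all, crops included, and the job is handed in when it is done.

Besides the shell and the picture viewer there is one more tool, called after "Emit:" by a JSON object that holds its "method" and its "body". send_rows: Moves the arm, as the interface text tells. Shifts and turns lie within -1 to 1; 1 stands for 0.1 m of shift or pi rad of turn. Its arguments: {"type":"object","properties":{"deltas":{"type":"array"}},"required":["deltas"]}

```bash
mkdir -p pics
cat > h.py <<'E'
import numpy as np, cv2
from rig import telemetry, vision, r, models
def ray(cm,uv):
    R=np.array(cm["R"]);t=np.array(cm["t"]);c=-R.T@t
    d=R.T@np.array([(uv[0]-cm["cx"])/cm["fx"],(uv[1]-cm["cy"])/cm["fy"],1]);return c,d/np.linalg.norm(d)
def onz(cm,uv,z):
    c,d=ray(cm,uv);return c+d*(z-c[2])/d[2]
def tri(obs):
    A=np.zeros((3,3));b=np.zeros(3)
    for cm,uv in obs:
        c,d=ray(cm,uv);P=np.eye(3)-np.outer(d,d);A+=P;b+=P@c
    x=np.linalg.solve(A,b);return x,[np.linalg.norm((np.eye(3)-np.outer(ray(cm,uv)[1],ray(cm,uv)[1]))@(x-ray(cm,uv)[0])) for cm,uv in obs]
def proj(cm,X):
    p=np.array(cm["R"])@X+np.array(cm["t"]);return np.array([cm["fx"]*p[0]/p[2]+cm["cx"],cm["fy"]*p[1]/p[2]+cm["cy"]])
def snap(n,f):
    im=vision.camera(n);cv2.imwrite(f,im[:,:,::-1]);return im
E
python3 - <<'E'
from h import *
ims=[]
for n in ["scene","top"]:
    im=snap(n,f"pics/{n}0.png"); cm=vision.camera_model(n)
    print(n,-np.array(cm["R"]).T@cm["t"],cm["fx"])
    for l in ["probe","probe_tip","start_pad","spot","tilt_stand","probe_stand"]:
        print(l,[(np.round(d["at"],1).tolist(),round(d["p"],2)) for d in models.pinpoint(l,n)][:4])
print(telemetry.get_state())
E
```

```text
scene [-0.40221266 -0.59960942  0.55652947] 454.61861581031206
probe [([349.1, 235.1], 0.7), ([379.2, 223.9], 0.64)]
probe_tip []
start_pad []
spot []
tilt_stand [([271.3, 197.1], 0.48)]
probe_stand [([380.1, 242.1], 0.85)]
top [0.28404656 0.04983932 0.92579604] 377.14320613696475
probe [([395.5, 234.4], 0.68), ([408.0, 199.2], 0.52)]
probe_tip []
start_pad [([218.1, 190.0], 0.8)]
spot [([238.5, 183.7], 0.58)]
tilt_stand []
probe_stand [([403.3, 203.0], 0.74)]
{'time_s': 0.7, 'qpos': array([-1.46136406e+00,  3.12870137e-01,  1.49769006e+00, -3.65127007e-05,
        1.33098950e+00, -2.23395003e-01]), 'joint_vel': array([ 8.12995461e-05, -1.95319686e-03,  4.23115073e-04, -3.63868785e-04,
        2.36991547e-03,  7.04513834e-04]), 'effort': array([ 1.11812711e-03, -4.12105107e+01, -2.59873921e+01, -1.20128675e-04,
        6.41112456e-04, -2.53509290e-05]), 'eef_pos': array([ 0.17150938, -0.49620494,  0.23131321]), 'ee_rot': array([ 9.86184459e-01,  1.65650876e-01, -1.89284803e-05,  2.04342570e-05]), 'force': array([ 0.65225344,  0.67160858, -0.27413829]), 'moment': array([ 0.03268533, -0.04521835,  0.01708754]), 'grasp_force': 0.0, 'finger_gap': 0.9979814169728844}
```

View pics/scene0.png

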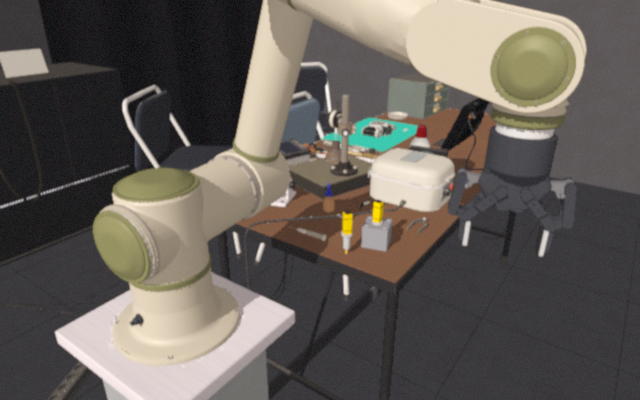

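View pics/top0.png

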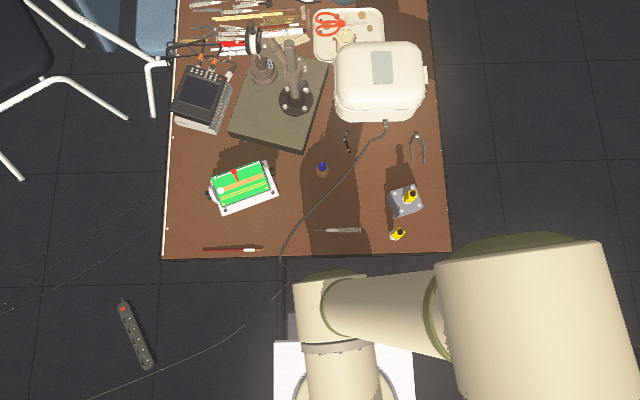

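The scene view shows the upright probe in its grey stand at about (379,212) and a look-alike standing loose at (348,228). In the top view these are at (410,196) and (398,234). The top view also shows the tilted board at (242,185), with the pad at (219,190) and the red pointer near (235,174). The probe in the stand is the farthest from the base, so I'll take that one. Next, coarse positions.

Run:
```python
from h import *
T=vision.camera_model("top");S=vision.camera_model("scene")
print("probe A",tri([(T,(408,199.2)),(S,(379.2,223.9))]),onz(T,(408,199.2),.055))
print("probe B",tri([(T,(395.5,234.4)),(S,(349.1,235.1))]))
print("stand",tri([(T,(403.3,203)),(S,(380.1,242.1))]),onz(T,(403.3,203),0))
p=onz(T,(218.1,190),.055);s=onz(T,(238.5,183.7),.055);print(p,s,np.linalg.norm(p-s),np.arctan2(*(p-s)[[1,0]]))
s=telemetry.get_state();W=vision.camera_model("wrist")
from scipy.spatial.transform import Rotation as Ro
RT=Ro.from_quat(s["ee_rot"]).as_matrix();c=-W["R"].T@W["t"]
print("cam in tool",RT.T@(c-s["eef_pos"]),(W["R"]@RT).round(3),W["fx"])
```

```text
probe A (array([ 0.46637038, -0.16674544,  0.05431474]), [np.float64(0.0001310694880107388), np.float64(0.00013106948801060636)]) [ 0.46630898 -0.16668577  0.055     ]
probe B (array([ 0.38484408, -0.1327862 ,  0.04980416]), [np.float64(0.00043103812463530855), np.float64(0.0004310381246352373)])
stand (array([ 0.46896447, -0.16871425,  0.00353058]), [np.float64(0.0020042816688616598), np.float64(0.0020042816688616897)]) [ 0.46841705 -0.16786129  0.        ]
[0.50046583 0.28246687 0.055     ] [0.51466559 0.23421745 0.055     ] 0.05029552807869614 1.8570147434706634
cam in tool [ 0.07029435  0.00074534 -0.1417617 ] [[ 0.001  1.    -0.   ]
 [-0.962  0.    -0.273]
 [-0.273  0.     0.962]] 323.0720757931546
```

Emit:
{"method": "send_rows", "body": {"deltas": [0,0,0,0.9,1,0,85,0,0,0,0.9,1,0,85,0,0,0,0.9,1,0,85]}}

```text
time_s: 1.08
eef_pos: [0.2632, -0.394, 0.2316]
ee_rot: [0.986, 0.167, 0.0, 0.0]
force: [-0.9, -1.2, 1.1]
finger_gap: 0.996
grasp_force: 0.0
```

Emit:
{"method": "send_rows", "body": {"deltas": [0,0,0,0.9,1,0,85,0,0,0,0.9,1,0,85,0,0,0,0.9,1,0,85]}}

```text
time_s: 1.45
eef_pos: [0.3529, -0.2945, 0.2315]
ee_rot: [0.986, 0.167, 0.0, 0.0]
force: [1.0, -0.3, 0.8]
finger_gap: 0.993
grasp_force: 0.0
```

Emit:
{"method": "send_rows", "body": {"deltas": [0,0,0,0.7,1,0.2,85,0,0,0,0.7,1,0.2,85,0,0,0,0.7,1,0.2,85,0,0,0,0.7,1,0.2,85]}}

```text
time_s: 1.95
eef_pos: [0.4211, -0.1973, 0.2511]
ee_rot: [0.986, 0.165, -0.0, 0.0]
force: [-0.8, -0.7, 0.2]
finger_gap: 0.997
grasp_force: 0.0
```

Run:
```python
from h import *
print(telemetry.get_state()["eef_pos"],telemetry.get_state()["ee_rot"])
W=vision.camera_model("wrist");im=snap("wrist","pics/w1.png")
np.savez("w1.npz",R=W["R"],t=W["t"])
for l in ["probe","probe_stand"]:
    for d in models.pinpoint(l,"wrist")[:3]:
        print(l,d["at"],round(d["p"],2),onz(W,d["at"],.055 if l=="probe" else 0))
for n in ["top","scene"]:
    vision.camera(n)
```

```text
[ 0.4210963  -0.1973229   0.25105083] [ 9.86250378e-01  1.65257698e-01 -2.84927435e-04  6.94526397e-05]
probe [252.5, 183.4] 0.72 [ 0.38657937 -0.12980561  0.055     ]
probe [302.9, 120.5] 0.66 [ 0.4668268  -0.16056005  0.055     ]
probe [309.0, 118.1] 0.35 [ 0.47110998 -0.16568295  0.055     ]
probe_stand [308.2, 119.3] 0.62 [ 0.4667613  -0.16369232  0.        ]
```

View pics/w1.png

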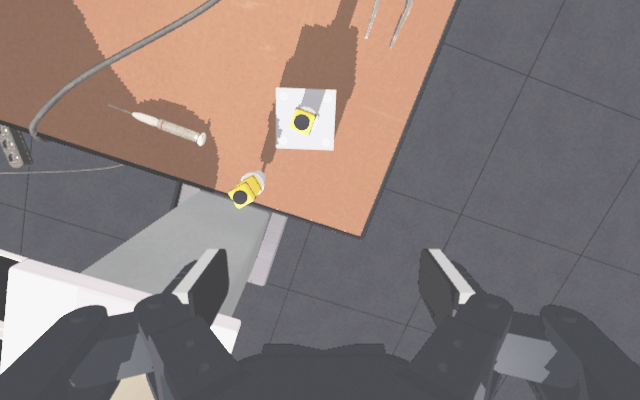

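The wrist view shows the stand at (306,119) with the probe's cap at (302,122) almost directly below the camera, and the look-alike at (241,196). I'll zoom in to get the grip's yaw.

Run:
```python
from h import *
im=cv2.imread("pics/w1.png")
c=cv2.resize(im[80:160,265:345],None,fx=7,fy=7,interpolation=cv2.INTER_CUBIC);cv2.imwrite("pics/w1z.png",c)
W=vision.camera_model("wrist")
hsv=cv2.cvtColor(c,cv2.COLOR_BGR2HSV)
cap=(hsv[...,2]<70).astype(np.uint8)
n,l,st,ce=cv2.connectedComponentsWithStats(cap)
for i in range(1,n):
    if st[i,4]>500:
        u=ce[i]/7+[265-.43,80-.43];print("dark",st[i],u,onz(W,u,.114))
y=((hsv[...,0]>20)&(hsv[...,0]<35)&(hsv[...,1]>120)).astype(np.uint8)|cap*0
n,l,st,ce=cv2.connectedComponentsWithStats(y)
for i in range(1,n):
    if st[i,4]>500:
        cn=cv2.findContours((l==i).astype(np.uint8),0,1)[0][0];print("y",st[i],cv2.minAreaRect(cn))
```

```text
y [ 210  204  140  116 4650] ((275.12310791015625, 249.78463745117188), (144.1283721923828, 85.58396911621094), 29.74488067626953)
```

View pics/w1z.png

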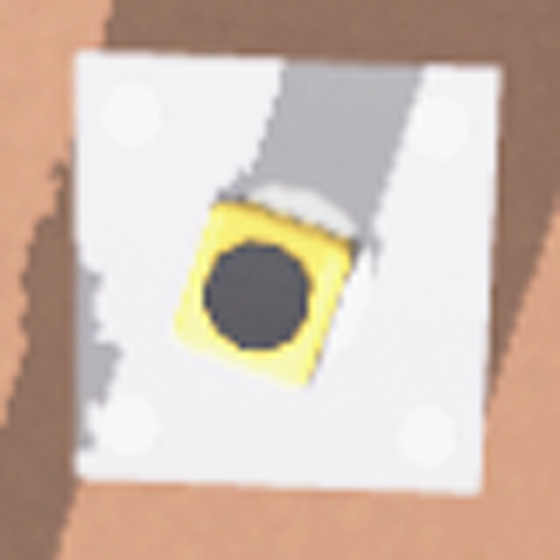

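The grip's top face has corners at (217,203), (355,245), (307,386) and (176,330) in the zoom, with the cap at (256,295) and the stand's corners clearly visible.

Run:
```python
from h import *
W=vision.camera_model("wrist")
f=lambda p,z:onz(W,(p[0]/7+264.57,p[1]/7+79.57),z)
print("cap",f((256,295),.114))
C=np.array([f(p,.110) for p in [(217,203),(355,245),(307,386),(178,330)]]);print("grip",C.mean(0))
for i in range(4):
    e=C[(i+1)%4]-C[i];print(np.linalg.norm(e),np.degrees(np.arctan2(e[1],e[0])))
C=np.array([f(p,.055) for p in [(75,50),(500,67),(482,493),(77,480)]]);print("stand",C.mean(0))
for i in range(4):
    e=C[(i+1)%4]-C[i];print(np.linalg.norm(e),np.degrees(np.arctan2(e[1],e[0])))
# tilt board, using top+wrist? board pad height estimates
s=telemetry.get_state();print(s["qpos"],s["time_s"])
```

```text
cap [ 0.46903758 -0.16187583  0.114     ]
grip [ 0.46948124 -0.16251532  0.11      ]
0.017326708422118798 -87.47811836778439
0.017894431597616386 179.29421727422817
0.01710481668828939 85.71407597815967
0.01585240910759145 0.11754401310738953
stand [ 0.4686857  -0.16212494  0.055     ]
0.06023676666250678 -73.18630632264832
0.06035833708336447 -162.93964671694195
0.06035947292438929 107.15400090392127
0.06071643692252993 16.944109336110305
[-6.90909457e-01  1.64342073e-01  1.63452198e+00 -6.61622481e-05
  1.34309565e+00  5.49093163e-01] 2.2
```

Emit:
{"method": "send_rows", "body": {"deltas": [0,0,-0.106,0.475,0.33,-0.9,85,0,0,-0.106,0.475,0.33,-0.9,85,0,0,-0.106,0.475,0.33,-0.9,85,0,0,-0.106,0.475,0.33,-0.9,85]}}

```text
time_s: 2.7
eef_pos: [0.469, -0.1642, 0.1625]
ee_rot: [1.0, 0.001, 0.001, 0.001]
force: [0.1, -0.2, -0.1]
finger_gap: 0.997
grasp_force: 0.0
```

Run:
```python
from h import *
s=telemetry.get_state();print(s["eef_pos"],s["ee_rot"])
W=vision.camera_model("wrist");im=snap("wrist","pics/w2.png")
u=proj(W,np.array([.469,-.162,.114]));print(u)
x0,y0=int(u[0])-60,int(u[1])-60
cv2.imwrite("pics/w2z.png",cv2.resize(im[y0:y0+120,x0:x0+120,::-1],None,fx=5,fy=5,interpolation=cv2.INTER_CUBIC));print(x0,y0)
```

```text
[ 0.4690208  -0.16417378  0.16252643] [9.99999354e-01 7.77712801e-04 6.30324499e-04 5.37598039e-04]
[318.9442638  222.39745977]
258 162
```

View pics/w2z.png

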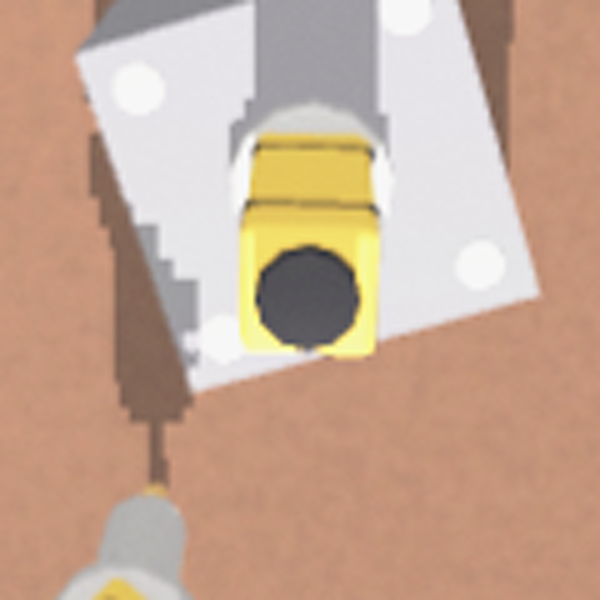

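The view shows the cap at (307,297) in the zoom, within 1 mm of the prediction, and the grip is aligned with the fingers. Descending and gripping.

Emit:
{"method": "send_rows", "body": {"deltas": [0,0,0,0,0.01,-0.5,85,0,0,0,0,0.01,-0.92,85,0,0,0,0,0.01,-0.92,85,0,0,0,0,0.01,-0.92,85,0,0,0,0,0.01,-0.92,5,0,0,0,0,0.01,-0.92,5,0,0,0,0,0.01,-0.92,5,0,0,0,0,0.01,-0.92,5,0,0,0,0,0.01,-0.92,5,0,0,0,0,0.01,-0.92,5,0,0,0,0,0.01,-0.92,5,0,0,0,0,0.01,-0.92,5]}}

```text
time_s: 4.25
eef_pos: [0.4691, -0.1623, 0.0696]
ee_rot: [1.0, -0.0, 0.0, 0.0]
force: [-0.5, 1.6, 4.6]
finger_gap: 0.204
grasp_force: 58.5
```

Emit:
{"method": "send_rows", "body": {"deltas": [0,0,0,0,0,0.15,5,0,0,0,0,0,0.4,5,0,0,0,0,0,0.7,5,0,0,0,0,0,1,5,0,0,0,0,0,1,5]}}

```text
time_s: 4.88
eef_pos: [0.4698, -0.1627, 0.1714]
ee_rot: [1.0, -0.0, 0.002, 0.001]
force: [0.1, -0.0, -2.6]
finger_gap: 0.201
grasp_force: 58.5
```

Emit:
{"method": "send_rows", "body": {"deltas": [0,0,0,0,0.4,0.5,5,0,0,0,0,1,0.6,5,0,0,0,0,1,0.6,5]}}

```text
time_s: 5.25
eef_pos: [0.4687, -0.0592, 0.2294]
ee_rot: [1.0, 0.002, 0.0, -0.0]
force: [-0.0, -0.5, -1.8]
finger_gap: 0.199
grasp_force: 59.1
```

Emit:
{"method": "send_rows", "body": {"deltas": [0,0,0,-0.1,0.5,0,5,0,0,0,-0.1,1,0,5,0,0,0,-0.1,1,0,5]}}

```text
time_s: 5.62
eef_pos: [0.4584, 0.0397, 0.2282]
ee_rot: [1.0, 0.002, -0.001, -0.0]
force: [0.7, -0.9, -1.5]
finger_gap: 0.201
grasp_force: 59.4
```

Emit:
{"method": "send_rows", "body": {"deltas": [0,0,0,-0.1,0.5,0,5,0,0,0,-0.1,1,0,5,0,0,0,-0.1,1,0,5]}}

```text
time_s: 6.0
eef_pos: [0.4487, 0.139, 0.2283]
ee_rot: [1.0, 0.001, -0.001, 0.0]
force: [0.8, -1.2, -0.9]
finger_gap: 0.201
grasp_force: 59.6
```

Emit:
{"method": "send_rows", "body": {"deltas": [0,0,0,-0.1,0.5,0,5,0,0,0,-0.1,1,0,5,0,0,0,-0.1,1,0,5,0,0,0,-0.1,1,0,5,0,0,0,-0.1,1,0,5]}}

```text
time_s: 6.62
eef_pos: [0.4394, 0.2364, 0.229]
ee_rot: [1.0, -0.001, -0.0, 0.0]
force: [-0.3, -0.3, -1.1]
finger_gap: 0.205
grasp_force: 59.7
```

Run:
```python
from h import *
s=telemetry.get_state();print(s["eef_pos"],s["ee_rot"],s["force"],s["time_s"])
W=vision.camera_model("wrist");im=snap("wrist","pics/w3.png")
np.savez("w3.npz",R=W["R"],t=W["t"],p=s["eef_pos"])
T=vision.camera_model("top")
snap("top","pics/top3.png")
for l in ["start_pad","spot","tilt_stand","probe_tip","probe"]:
  for n in ["wrist","top"]:
    print(l,n,[(np.round(d["at"],1).tolist(),round(d["p"],2)) for d in models.pinpoint(l,n)[:3]])
```

```text
[0.43940374 0.23637277 0.22903123] [ 9.99999329e-01 -1.11449235e-03 -2.36880659e-04  2.10398373e-04] [-0.30940709 -0.34011143 -1.14076486] 6.625
start_pad wrist [([279.9, 115.1], 0.9)]
start_pad top [([217.8, 190.7], 0.56)]
spot wrist [([325.1, 97.9], 0.69)]
spot top [([240.4, 185.1], 0.56)]
tilt_stand wrist [([325.1, 94.1], 0.96)]
tilt_stand top [([246.3, 184.9], 0.71)]
probe_tip wrist [([623.8, 210.4], 0.37)]
probe_tip top []
probe wrist [([322.3, 248.5], 0.97), ([277.7, 113.5], 0.63)]
probe top [([394.8, 233.5], 0.67)]
```

View pics/w3.png

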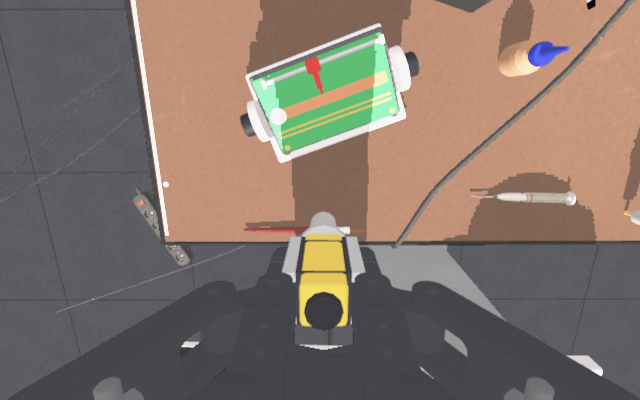

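The wrist view shows the probe held with its collar at (322,225). It also shows the board, with the pad at (279,115), the track running from there to about (387,78), and the pointer tip at (322,92). I'll take two side views to triangulate the board plane.

Emit:
{"method": "send_rows", "body": {"deltas": [0,0,0,0,0.8,0,5,0,0,0,0,0.8,0,5,0,0,0,0,0.8,0,5,0,0,0,0,0.8,0,5,0,0,0,0,0.8,0,5]}}

```text
time_s: 7.85
eef_pos: [0.4392, 0.3169, 0.2294]
ee_rot: [1.0, -0.001, 0.0, 0.0]
force: [-0.0, -0.4, -1.0]
finger_gap: 0.197
grasp_force: 59.8
```

Run:
```python
from h import *
W=vision.camera_model("wrist");im=snap("wrist","pics/w4.png")
np.savez("w4.npz",R=W["R"],t=W["t"]);print(telemetry.get_state()["eef_pos"],np.abs(telemetry.get_state()["joint_vel"]).max())
for l in ["start_pad","spot"]: print(l,[(d["at"],d["p"]) for d in models.pinpoint(l,"wrist")[:2]])
```

```text
[0.43921211 0.31701922 0.22947636] 0.006160222944457422
start_pad [([364.7, 115.9], 0.84)]
spot [([413.4, 99.8], 0.8)]
```

Emit:
{"method": "send_rows", "body": {"deltas": [0,0,0,0,-0.8,0,5,0,0,0,0,-1,0,5,0,0,0,0,-1,0,5]}}

```text
time_s: 8.38
eef_pos: [0.4392, 0.2159, 0.2296]
ee_rot: [1.0, -0.002, 0.0, 0.0]
force: [-0.0, -0.0, -1.2]
finger_gap: 0.203
grasp_force: 60.1
```

Emit:
{"method": "send_rows", "body": {"deltas": [0,0,0,0,-0.6,0,5,0,0,0,0,-0.6,0,5,0,0,0,0,-0.6,0,5,0,0,0,0,-0.6,0,5,0,0,0,0,-0.6,0,5]}}

```text
time_s: 9.0
eef_pos: [0.4389, 0.1586, 0.2292]
ee_rot: [1.0, 0.001, -0.0, -0.0]
force: [0.9, 0.2, -1.6]
finger_gap: 0.2
grasp_force: 60.0
```

Run:
```python
from h import *
W=vision.camera_model("wrist");im=snap("wrist","pics/w5.png")
np.savez("w5.npz",R=W["R"],t=W["t"]);print(telemetry.get_state()["eef_pos"],np.abs(telemetry.get_state()["joint_vel"]).max())
for l in ["start_pad","spot"]: print(l,[(d["at"],d["p"]) for d in models.pinpoint(l,"wrist")[:2]])
a=cv2.imread("pics/w3.png")[20:170,235:425]
cv2.imwrite("pics/w3z.png",cv2.resize(a,None,fx=4,fy=4,interpolation=cv2.INTER_CUBIC))
```

```text
[0.438918   0.15845715 0.22923158] 0.006723694363416396
start_pad [([197.1, 110.8], 0.85)]
spot [([237.1, 97.0], 0.69)]
```

View pics/w3z.png

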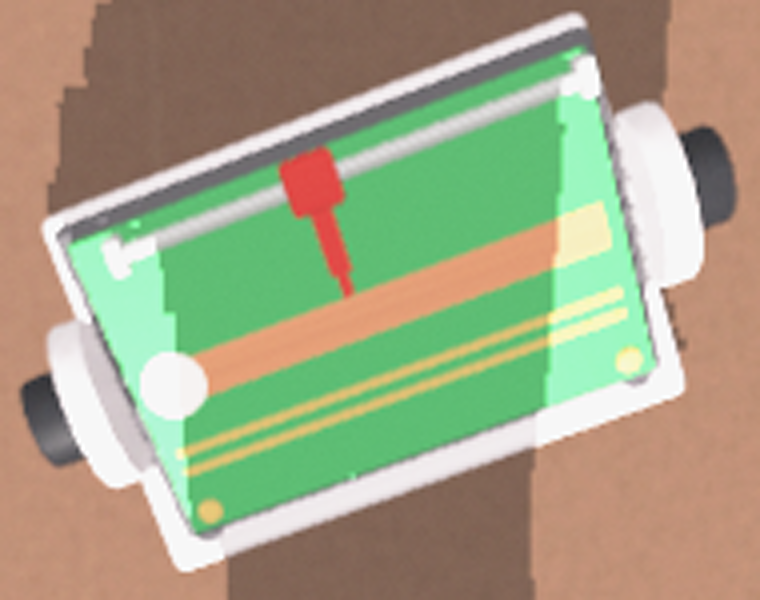

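The zoom shows the pad centre at (173,384), the track's right end at (600,225), the pointer tip at (348,295), the dots at (210,512) and (628,361), and the board's corners. I'll track these points across the three views and fit the plane.

```bash
cat > fit.py <<'E'
from h import *
C0=vision.camera_model("wrist")
def cam(i):
    z=np.load(f"w{i}.npz");return dict(C0,R=z["R"],t=z["t"])
K={i:cam(i) for i in (3,4,5)};I={i:cv2.imread(f"pics/w{i}.png") for i in (3,4,5)}
names="pad dotL dotR l1L l1R trkRt trkRb cUL cUR cLR cLL tip".split()
Z=np.array([(173,384),(210,512),(628,361),(182,455),(622,293),(604,203),(612,246),(68,240),(585,52),(655,375),(197,533),(348,295)],float)
P3=Z/4+[235-.375,20-.375]
# initial guess from rough plane
ax=np.array([np.cos(.286),np.sin(.286),0]);n=np.array([*(-np.sin(.32)*ax[:2]),np.cos(.32)]);o=onz(K[3],P3[0],.055)
out={}
def onpl(cm,u,n,o):
    c,d=ray(cm,u);return c+d*((o-c)@n)/(d@n)
G=lambda im:cv2.resize(cv2.cvtColor(im,cv2.COLOR_BGR2GRAY),None,fx=4,fy=4,interpolation=cv2.INTER_CUBIC)
g=lambda p:((p+.5)*4-.5).astype(np.float32).reshape(-1,1,2)
X0=[onpl(K[3],p,n,o) for p in P3];T={3:P3};ok=np.ones(len(P3),bool)
for i in (4,5):
    g0=np.array([proj(K[i],x) for x in X0])
    kw=dict(winSize=(37,37),maxLevel=2,flags=cv2.OPTFLOW_USE_INITIAL_FLOW)
    q,st,e=cv2.calcOpticalFlowPyrLK(G(I[3]),G(I[i]),g(P3),g(g0),**kw)
    b,st2,_=cv2.calcOpticalFlowPyrLK(G(I[i]),G(I[3]),q,g(P3),**kw)
    fb=np.linalg.norm(b-g(P3),axis=2).ravel()/4;ok&=(st.ravel()==1)&(fb<.5)
    T[i]=(q.reshape(-1,2)+.5)/4-.5
    print(i,np.round(T[i]-g0,1).tolist())
X=[]
for j,nm in enumerate(names):
    x,res=tri([(K[i],T[i][j]) for i in K]);X.append(x);print(nm,x.round(4),np.round(np.array(res)*1e3,2),ok[j])
X=np.array(X)
E
cat > f2.py <<'E'
from fit import *
m=ok.copy();m[-1]=False
for _ in range(4):
    c=X[m].mean(0);n=np.linalg.svd(X[m]-c)[2][2];n*=np.sign(n[2]);d=(X-c)@n
    m2=m&(abs(d)<max(.0015,1.5*np.median(abs(d[m]))))
    if (m2==m).all():break
    m=m2
print("n",n,"tilt",np.arccos(n[2]),"yaw of -n",np.arctan2(-n[1],-n[0]),"d mm",(d*1e3).round(1),m)
rt=(X[5]+X[6])/2;y=X[0]-rt;print("track yaw",np.arctan2(-y[0],y[1]),"y.n",y@n/np.linalg.norm(y),"pad-end",np.linalg.norm(y))
E
python3 f2.py
```

```text
4 [[0.6, -0.3], [0.6, -0.4], [0.7, 5.2], [-8.0, 3.1], [3.3, -0.2], [11.4, -19.0], [18.0, -5.3], [-8.9, 1.5], [1.4, -0.2], [-10.3, 0.2], [-5.2, 0.2], [0.9, -0.3]]
5 [[0.2, 0.4], [2.4, 0.3], [3.7, 10.9], [3.1, -1.3], [1.9, -42.3], [7.6, 21.1], [6.2, 17.7], [-6.0, 0.0], [-0.6, 1.4], [7.1, -1.0], [4.1, -1.2], [-0.8, 0.4]]
pad [0.5005 0.2783 0.0559] [0.22 0.33 0.35] False
dotL [0.4685 0.2715 0.0408] [1.01 0.59 0.63] False
dotR [0.5003 0.167  0.0429] [5.35 0.49 5.39] False
l1L [0.4809 0.2826 0.0258] [1.66 2.75 2.15] False
l1R [0.5313 0.1756 0.0763] [11.33 12.03 23.18] False
trkRt [0.5378 0.1776 0.074 ] [ 4.45 15.75 17.44] False
trkRb [0.5261 0.1745 0.0797] [ 7.2   7.79 12.02] False
cUL [0.5317 0.3046 0.0616] [4.31 2.41 2.21] False
cUR [0.5683 0.1869 0.0714] [0.36 0.45 0.74] False
cLR [0.5014 0.1544 0.0054] [1.06 0.77 0.98] False
cLL [0.4608 0.2786 0.0219] [0.51 0.61 0.98] True
tip [0.5203 0.2372 0.0605] [0.04 0.27 0.31] True
n [0. 0. 1.] tilt 0.0 yaw of -n -3.141592653589793 d mm [ 34.1  19.   21.1   4.   54.5  52.2  57.8  39.7  49.6 -16.5   0.   38.7] [False False False False False False False False False False  True False]
track yaw 0.2984521554648324 y.n -0.19175112954293705 pad-end 0.10904630809498637
```

Moving shadows broke the tracking. I'll use chromaticity (green-mask edges, pointer, pad) instead.

```bash
cat > quad.py <<'E'
from h import *
C0=vision.camera_model("wrist")
def cam(i):
    z=np.load(f"w{i}.npz");return dict(C0,R=z["R"],t=z["t"])
def quad(mask):
    mask=cv2.morphologyEx(mask,cv2.MORPH_OPEN,np.ones((5,5)));n,l,st,_=cv2.connectedComponentsWithStats(mask)
    i=1+np.argmax(st[1:,4])
    return (l==i).astype(np.uint8)
def corners(hull):
    # 4 longest hull-side directions: rough quad by approxPolyDP then line refit
    for eps in np.arange(4,80,2):
        q=cv2.approxPolyDP(hull,eps,True)[:,0].astype(float)
        if len(q)==4:break
    m=np.zeros((1600,2560),np.uint8);cv2.drawContours(m,[hull],-1,1,-1)
    c=cv2.findContours(m,0,1)[0][0][:,0].astype(float);L=[]
    for k in range(4):
        a,b=q[k],q[(k+1)%4];u=(b-a)/np.linalg.norm(b-a);s=(c-a)@u;dd=(c-a)@[-u[1],u[0]]
        w=c[(s>.12*np.linalg.norm(b-a))&(s<.88*np.linalg.norm(b-a))&(abs(dd)<12)]
        vx,vy,x,y=cv2.fitLine(w.astype(np.float32),cv2.DIST_HUBER,0,.01,.01).ravel();L.append(np.cross([x,y,1],[x+vx,y+vy,1]))
    P=np.array([np.cross(L[k-1],L[k]) for k in range(4)]);P=P[:,:2]/P[:,2:]
    P=P[np.argsort(np.arctan2(*(P-P.mean(0)).T[::-1]))]
    return (P+.5)/4-.5   # order UL,UR,LR,LL by angle
pads={3:(279.9,115.1),4:(364.7,115.9),5:(197.1,110.8)}
def run(views):
    B={};Tc={};tip={};pd={}
    for i in views:
        im=cv2.resize(cv2.imread(f"pics/w{i}.png"),None,fx=4,fy=4,interpolation=cv2.INTER_CUBIC).astype(int)
        b,g,r_=im[...,0],im[...,1],im[...,2]
        x,y=pads[i];win=np.zeros(b.shape,bool);win[max(0,int(4*(y-110))):int(4*(y+60)),max(0,int(4*(x-50))):int(4*(x+150))]=1
        gm=quad(((g-r_>.12*(g+r_))&win).astype(np.uint8))
        hull=cv2.convexHull(np.vstack(cv2.findContours(gm,0,1)[0]));B[i]=corners(hull)
        red=quad((((r_-g)>.45*(r_+g))&win).astype(np.uint8))
        ys,xs=np.nonzero(red);k=ys>ys.max()-8;tip[i]=(np.array([xs[k].mean(),ys.max()+.5])+.5)/4-.5
        # pad: bright white blob near pad estimate
        s=(im.max(2)-im.min(2)<45)&(im.min(2)>150);yy,xx=np.indices(s.shape);s&=np.hypot(xx-4*x,yy-4*y)<36
        pd[i]=(np.array([xx[s].mean(),yy[s].mean()])+.5)/4-.5
    return B,tip,pd
E
cat > f3.py <<'E'
from quad import *
V=[3,4,5];B,tip,pd=run(V);K={i:cam(i) for i in V}
for i in V:print(i,B[i].round(1).tolist(),tip[i].round(1),pd[i].round(1),pads[i])
X=[]
for j in range(4):
    x,res=tri([(K[i],B[i][j]) for i in V]);X.append(x);print("corner",x.round(4),np.round(np.array(res)*1e3,2))
X=np.array(X);print("sides",[np.linalg.norm(X[k]-X[k-1]).round(4) for k in range(4)])
c=X.mean(0);n=np.linalg.svd(X-c)[2][2];n*=np.sign(n[2]);print("n",n,"tilt",np.arccos(n[2]),"yaw",np.arctan2(-n[1],-n[0]),"d",(X-c)@n,"c",c)
e=X[0]+X[3]-X[1]-X[2];print("track yaw",np.arctan2(-e[0],e[1]),e@n/np.linalg.norm(e))
e=X[0]+X[1]-X[2]-X[3];e/=np.linalg.norm(e);print("upslope",e,np.arcsin(e[2]))
for nm,o in (("tip",tip),("pad",pd),("padnet",pads)):
    x,res=tri([(K[i],o[i]) for i in V]);print(nm,x.round(4),np.round(np.array(res)*1e3,2),"off plane",(x-c)@n)
E
python3 f3.py
```

```text
3 [[249.9, 80.5], [381.2, 30.6], [398.9, 111.9], [283.3, 153.4]] [319.5  88.8] [278.4 115.5] (279.9, 115.1)
4 [[340.6, 79.1], [475.6, 34.3], [481.3, 111.5], [362.9, 152.9]] [409.3  92.2] [363.6 115.6] (364.7, 115.9)
5 [[162.2, 78.1], [294.0, 39.5], [319.4, 111.4], [206.1, 152.9]] [236.5  92. ] [195.7 112.9] (197.1, 110.8)
corner [0.5318 0.3008 0.0669] [0.73 0.25 0.48]
corner [0.5683 0.1845 0.063 ] [3.57 0.65 3.99]
corner [0.5036 0.1619 0.0451] [0.18 0.18 0.03]
corner [0.4631 0.2762 0.0452] [0.15 0.24 0.23]
sides [np.float64(0.0761), np.float64(0.1219), np.float64(0.0709), np.float64(0.1212)]
n [-0.2514103  -0.10099623  0.96259681] tilt 0.2743673035101481 yaw 0.3819871627772973 d [ 0.00059715 -0.00064121  0.00064444 -0.00060038] c [0.51672341 0.23086394 0.05504248]
track yaw 0.3224846245008927 -2.654231276153094e-05
upslope [0.90770574 0.32108419 0.2701393 ] 0.2735377028565704
tip [0.5221 0.238  0.0611] [2.4  1.08 1.34] off plane 0.0037098885316133538
pad [0.501  0.2781 0.0569] [0.48 0.72 1.16] off plane 0.0009950307532209314
padnet [0.5017 0.2769 0.0562] [0.79 1.71 2.44] off plane 0.0002346104932978014
```

Run:
```python
import cv2,numpy as np
a=[]
for i,x0 in ((4,332),(5,155)):
    a.append(cv2.resize(cv2.imread(f"pics/w{i}.png")[30:90,x0:x0+155],None,fx=5,fy=5,interpolation=cv2.INTER_CUBIC))
cv2.imwrite("pics/up.png",np.vstack(a))
```

```text
(no output)
```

View pics/up.png

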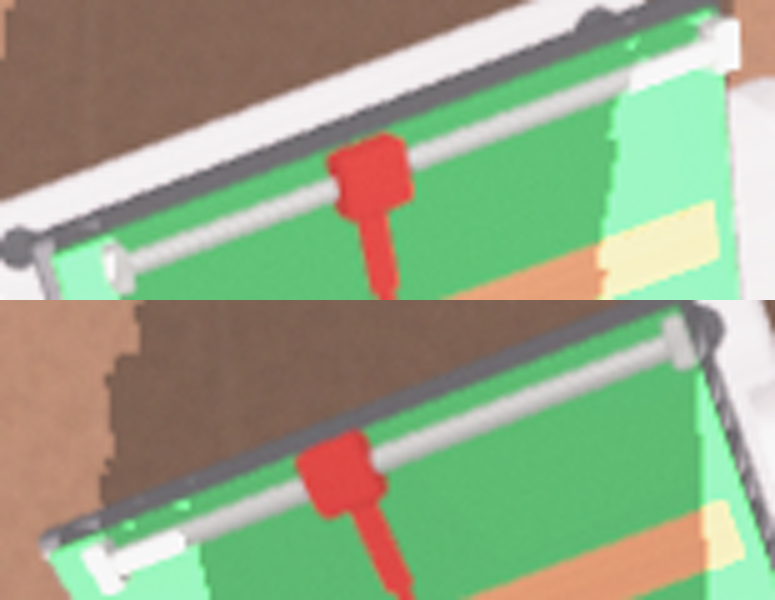

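The crops show the green board's upper corners. In view 4 they are at (52,252) and (722,12), and in view 5 at (50,248) and (685,8), measured within each half. The track's right end is at (717,225) in view 4 and (735,227) in view 5.

```bash
cat > f4.py <<'E'
from quad import *
V=[3,4,5];B,tip,pd=run(V);K={i:cam(i) for i in V}
UL={3:(251.6,79.6),4:(342.0,80.0),5:(164.6,79.2)};UR={3:(380.9,32.6),4:(476,32),5:(291.6,31.2)}
TE={3:(386.6,75.6),4:(475,74.6),5:(301.6,75)}
TI={3:(321.6,93.4),4:tip[4],5:tip[5]}
pts={"UL":UL,"UR":UR,"LR":{i:B[i][2] for i in V},"LL":{i:B[i][3] for i in V},"pad":pd,"padnet":pads,"trkend":TE,"tip":TI,"spotnet":{3:(325.1,97.9),4:(413.4,99.8),5:(237.1,97.0)}}
X={}
for k,o in pts.items():
    X[k],res=tri([(K[i],o[i]) for i in V]);print(k,X[k].round(4),np.round(np.array(res)*1e3,2))
A=np.array([X[k] for k in ("UL","UR","LR","LL","trkend","pad")]);c=A.mean(0);n=np.linalg.svd(A-c)[2][2];n*=np.sign(n[2])
print("n",n,"tilt",np.arccos(n[2]),"yaw",np.arctan2(-n[1],-n[0]),"d",((A-c)@n*1e3).round(2))
for a,b in (("UL","UR"),("LL","LR"),("pad","trkend")):
    e=X[a]-X[b];print(a,b,np.linalg.norm(e).round(4),"yaw",np.arctan2(-e[0],e[1]),e[2])
for a,b in (("UL","LL"),("UR","LR")):
    e=X[a]-X[b];print(a,b,np.linalg.norm(e).round(4),"yaw",np.arctan2(e[1],e[0]),"tilt",np.arcsin(e[2]/np.linalg.norm(e)))
print("centre",(X["UL"]+X["UR"]+X["LL"]+X["LR"])/4)
E
python3 f4.py
```

```text
UL [0.5316 0.2995 0.0654] [0.34 0.2  0.14]
UR [0.57   0.1857 0.0663] [0.66 0.29 0.42]
LR [0.5036 0.1619 0.0451] [0.18 0.18 0.03]
LL [0.4631 0.2762 0.0452] [0.15 0.24 0.23]
pad [0.501  0.2781 0.0569] [0.48 0.72 1.16]
padnet [0.5017 0.2769 0.0562] [0.79 1.71 2.44]
trkend [0.536  0.1779 0.0575] [0.3  0.47 0.18]
tip [0.5208 0.2374 0.0608] [0.55 0.38 0.18]
spotnet [0.5156 0.2349 0.0684] [1.01 1.34 0.83]
n [-0.26542222 -0.08777876  0.96012808] tilt 0.2833363141104274 yaw 0.31939100004867843 d [-0.85 -0.19 -0.92 -0.08  1.06  0.98]
UL UR 0.1201 yaw 0.32501335019531064 -0.0008884541467549245
LL LR 0.1212 yaw 0.34042468391863945 0.00012414759624591876
pad trkend 0.1061 yaw 0.3358960333789869 -0.0005916638057264917
UL LL 0.0751 yaw 0.3284055054534001 tilt 0.2731213341594034
UR LR 0.0736 yaw 0.34324265184423736 tilt 0.293174334063752
centre [0.51707476 0.23082666 0.05549942]
```

The numbers agree: tilt is about 0.283, yaw about 0.333, the pad at (0.501, 0.278, 0.056), and the spot 45 mm along the track. The pointer tip comes out 6.3 mm off the midline, matching the 6 mm given. Tilting the tool and hovering 15 mm above the pad.

Emit:
{"method": "send_rows", "body": {"deltas": [0.0295,-0.0851,0,0.3,0.5,0,5,0.0295,-0.0851,0,0.3,1,0,5,0.0295,-0.0851,0,0.3,1,0,5,0.0295,-0.0851,0,0.3,1,0,5]}}

```text
time_s: 9.65
eef_pos: [0.469, 0.2576, 0.2293]
ee_rot: [0.99, 0.0, 0.133, -0.046]
force: [0.6, -1.1, -1.4]
finger_gap: 0.202
grasp_force: 60.0
```

Emit:
{"method": "send_rows", "body": {"deltas": [0,0,0,0.11,0.13,-0.5,5,0,0,0,0.11,0.13,-0.9,5,0,0,0,0.11,0.13,-0.97,5,0,0,0,0.11,0.13,-0.97,5,0,0,0,0.11,0.13,-0.97,5,0,0,0,0.11,0.13,-0.97,5]}}

```text
time_s: 10.4
eef_pos: [0.4805, 0.2709, 0.1336]
ee_rot: [0.99, -0.0, 0.134, -0.046]
force: [0.0, -0.2, -0.7]
finger_gap: 0.203
grasp_force: 60.0
```

```bash
cat > st.py <<'E'
from h import *
from scipy.spatial.transform import Rotation as Ro
def st():
    s=telemetry.get_state();z=Ro.from_quat(s["ee_rot"]).as_matrix()[:,2]
    t,y=.283,.333;n=np.array([-np.sin(t)*np.cos(y),-np.sin(t)*np.sin(y),np.cos(t)])
    print(s["time_s"],s["eef_pos"].round(4),"ang err",np.degrees(np.arccos(-z@n)).round(2),"F",s["force"].round(2),"F.n",(s["force"]@n).round(2),"gf",s["grasp_force"])
    tip=s["eef_pos"]+.0646*z;pad=np.array([.5008,.2781,.0562]);d=tip-pad
    yd=np.array([-np.sin(y),np.cos(y),0]);print("tip rel pad x,y,z mm",(1e3*np.array([d@np.cross(yd,n),d@yd,d@n])).round(1));return tip,pad,n
E
python3 - <<'E'
from st import *
tip,pad,n=st()
W=vision.camera_model("wrist");im=snap("wrist","pics/w6.png");np.savez("w6.npz",R=W["R"],t=W["t"])
print("tip px",proj(W,tip),"pad px",proj(W,pad),"collar",proj(W,tip+.05*n))
print([(d["at"],d["p"]) for l in ("start_pad","probe_tip") for d in models.pinpoint(l,"wrist")[:2]])
a=im[130:280,225:425,::-1];cv2.imwrite("pics/w6z.png",cv2.resize(a,None,fx=4,fy=4,interpolation=cv2.INTER_CUBIC))
E
```

```text
10.4 [0.4805 0.2709 0.1336] ang err 0.12 F [ 0.03 -0.24 -0.75] F.n -0.7 gf 59.98192012310028
tip rel pad x,y,z mm [ 1.1 -0.2 15.7]
tip px [322.47876632 213.72233744] pad px [322.73190946 208.16018882] collar [322.22393541 244.35903444]
[([324.5, 207.0], 0.75)]
```

View pics/w6z.png

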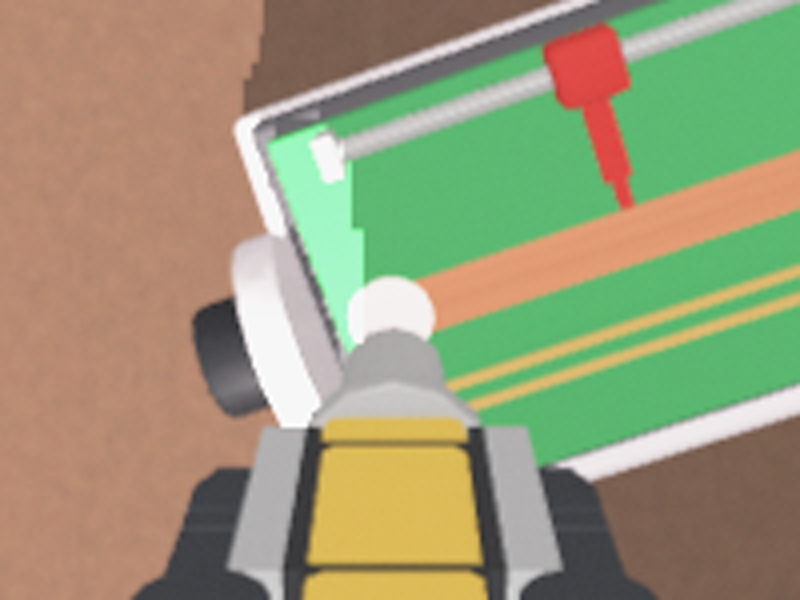

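The zoom shows the barrel centred at column 393 and the pad at (391,318), within 1 px of the prediction. I'll sample the baseline force before descending.

```bash
cat >> st.py <<'E'
def avg(k=6):
    t,y=.283,.333;n=np.array([-np.sin(t)*np.cos(y),-np.sin(t)*np.sin(y),np.cos(t)]);f=[]
    for _ in range(k): vision.camera("wrist");f.append(telemetry.get_state()["force"])
    f=np.array(f);print("avg F",f.mean(0).round(2),"F.n",(f@n).mean().round(2),"+-",(f@n).std().round(2));return st()
E
python3 -c "
from st import *
avg()"
```

```text
avg F [ 0.02 -0.1  -1.27] F.n -1.22 +- 0.68
10.85 [0.48   0.2708 0.1323] ang err 0.01 F [-0.12  0.43 -1.09] F.n -1.05 gf 59.98289108276367
tip rel pad x,y,z mm [ 0.1 -0.1 14.6]
```

Emit:
{"method": "send_rows", "body": {"deltas": [0,0,0,0.016,0.005,-0.058,5,0,0,0,0.032,0.011,-0.115,5,0,0,0,0.037,0.013,-0.134,5,0,0,0,0.042,0.015,-0.154,5,0,0,0,0.045,0.016,-0.163,5,0,0,0,0.05,0.017,-0.182,5,0,0,0,0.05,0.017,-0.182,5,0,0,0,0.05,0.017,-0.182,5,0,0,0,0.05,0.017,-0.182,5]}}

```text
time_s: 11.98
eef_pos: [0.485, 0.2725, 0.1142]
ee_rot: [0.99, -0.0, 0.133, -0.046]
force: [-0.7, -0.0, 0.8]
finger_gap: 0.203
grasp_force: 60.3
```

```bash
python3 -c "
from st import *
avg(14)"
```

```text
avg F [-1.23 -0.06  0.55] F.n 0.86 +- 0.55
12.675 [0.485  0.2725 0.1141] ang err 0.01 F [-1.67 -0.05  0.76] F.n 1.18 gf 60.31181216239929
tip rel pad x,y,z mm [ 0.1 -0.1 -4.3]
```

```bash
python3 -c "
from st import *
z=np.load('w6.npz');K=dict(vision.camera_model('wrist'),R=z['R'],t=z['t'])
t,y=.283,.333;n=np.array([-np.sin(t)*np.cos(y),-np.sin(t)*np.sin(y),np.cos(t)]);yd=np.array([-np.sin(y),np.cos(y),0]);pad=np.array([.5008,.2781,.0562])
def f(u,h):
    c,d=ray(K,(u[0]/4+224.6,u[1]/4+129.6));x=c+d*((pad+h*n-c)@n)/(d@n)-pad;return (1e3*np.array([x@np.cross(yd,n),x@yd])).round(1)
print('pad',f((391,318),0),'tip',f((627,209),.002),'tip low',f((627,209),0),'track at tip, edges',f((640,213),0),f((655,262),0),'far edges',f((800,150),0),f((800,208),0))
"
```

```text
pad [-0.6  0.5] tip [  5.5 -45.2] tip low [  4.9 -45.4] track at tip, edges [  3.5 -47.3] [ -6.  -47.4] far edges [  5.2 -76.8] [ -4.9 -74.2]
```

Spot confirmed at about 45.1 mm. Sliding smoothly along the track.

Emit:
{"method": "send_rows", "body": {"deltas": [0,0,0,0.006,-0.018,0,5,0,0,0,0.018,-0.053,0,5,0,0,0,0.03,-0.089,0,5,0,0,0,0.042,-0.125,0,5,0,0,0,0.054,-0.16,0,5,0,0,0,0.066,-0.196,0,5,0,0,0,0.078,-0.231,0,5,0,0,0,0.09,-0.267,0,5,0,0,0,0.102,-0.303,0,5,0,0,0,0.114,-0.338,0,5,0,0,0,0.126,-0.374,0,5,0,0,0,0.137,-0.409,-0.001,5,0,0,0,0.143,-0.427,-0.001,5,0,0,0,0.143,-0.427,-0.001,5,0,0,0,0.143,-0.427,-0.001,5]}}

```text
time_s: 14.55
eef_pos: [0.4994, 0.2296, 0.114]
ee_rot: [0.99, -0.0, 0.133, -0.046]
force: [0.6, -1.6, 1.6]
finger_gap: 0.204
grasp_force: 60.3
```

Run:
```python
from st import *
tip,pad,n=avg(12)
W=vision.camera_model("wrist");im=snap("wrist","pics/w7.png")
t=.333;yd=np.array([-np.sin(t),np.cos(t),0])
u=proj(W,pad-.0451*yd);print("spot px",u,"tip px",proj(W,tip+n*.0043))
x0,y0=int(u[0])-90,int(u[1])-80;print(x0,y0)
cv2.imwrite("pics/w7z.png",cv2.resize(im[y0:y0+145,x0:x0+190,::-1],None,fx=4,fy=4,interpolation=cv2.INTER_CUBIC))
```

```text
avg F [-0.32 -1.33  0.43] F.n 0.62 +- 0.32
15.15 [0.4993 0.2298 0.114 ] ang err 0.01 F [-0.18 -1.69  0.47] F.n 0.65 gf 60.332953333854675
tip rel pad x,y,z mm [ -0.3 -45.1  -4.3]
spot px [322.19464364 215.36617952] tip px [322.43249038 215.8216967 ]
232 135
```

View pics/w7z.png

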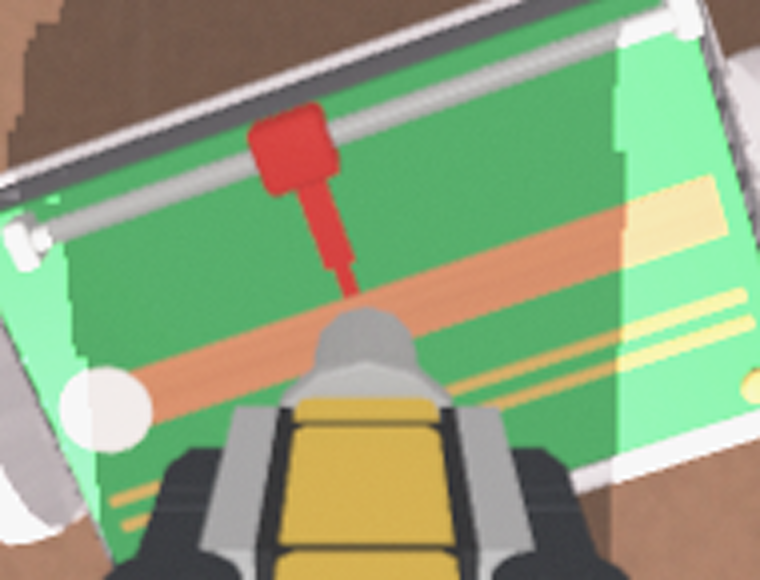

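The view shows the pointer tip at (351,297), so the marked spot lies at about (360,322). The probe tip projects to (363,325), within 0.6 mm. Contact is kept at about 4.5–5 mm of press, so I'll nudge 0.8 mm deeper towards half-way and hand in.

Emit:
{"method": "send_rows", "body": {"deltas": [0,0,0,0.002,0.001,-0.008,5,0,0,0,0.002,0.001,-0.008,5,0,0,0,0.002,0.001,-0.008,5,0,0,0,0.002,0.001,-0.008,5]}}

```text
time_s: 15.7
eef_pos: [0.4995, 0.2299, 0.1132]
ee_rot: [0.99, -0.0, 0.133, -0.046]
force: [-0.2, -1.7, 1.0]
finger_gap: 0.205
grasp_force: 60.3
```

```bash
python3 -c "
from st import *
avg(8);print(r.hand_in())"
```

```text
avg F [ 0.03 -1.31  0.84] F.n 0.91 +- 0.49
16.1 [0.4995 0.2299 0.1132] ang err 0.01 F [-0.27 -2.07  1.65] F.n 1.84 gf 60.32871186733246
tip rel pad x,y,z mm [ -0.4 -45.1  -5.1]
the job is handed in; nothing more can be done
None
```

Handed in at 16.1 s with the gripper still holding the probe square to the board on the marked spot, about 45 mm along the track, its plunger pressed roughly 5–6 mm (estimated from tool position and force); hand-in returned no verdict.

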